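Lock the compressor wheel's hold-down through its L-shaped gate

ROBOT

A 6-joint arm with a two-finger parallel gripper is mounted at the origin on a cart in front of the work surface, level with it; the furniture and walls round the work are solid. World frame = base frame: x ahead of the robot, y to its left, z up, the work surface at z = 0. Lengths are in m, angles in rad, forces in N, time in s.
With the tool pointing down it reaches from about 0.35 to 0.8 m from the base axis. Payload 7.3 kg.
Tool frame: the origin (TCP) lies between the finger pads; the fingertips stand 25 mm ahead of it and the grasp point (between the pads) lies 6 mm ahead of it (r.tip_extent is the distance from the TCP to the fingertips, in m); z points along the fingers, y is the line along which they close (so a half turn about z gives the same grasp; the last joint's range is limited). The gripper opens to 85 mm and grips with 20 to 120 N. Pads are 22 mm wide; open, the fingers measure 114 mm over their backs; the gripper's body (76 mm by 85 mm) begins 54 mm behind the grasp point. The pads swing forward as they close: fully open they stand 13 mm farther back than shut.
Start: joints at [1.056, 0.342, 1.524, -0, 1.275, -0.146], TCP at [0.189, 0.49, 0.227] pointing down, gripper open.
Joint ranges: [-2.53, 2.53], [-0.77, 2.02], [0.04, 2.7], [-1, 4.14], [0.28, 2.66], [-3.11, 3.11]. Speed limits (rad/s): [2.57, 2.57, 3.14, 3.14, 3.14, 3.14].

INTERFACE

Orientations are given as a unit quaternion [x, y, z, w].
In Python, from workcell import r, command_gripper, optics gives the robot as it stands. The module is installed in compiled form; this text tells all that it offers. Calls block until the motion is done:
- r.reach(position, orientation): joint-space move of the TCP to a pose.
- r.move_straight(position, orientation=None, speed=0.15, max_force=None): straight line of the TCP; orientation=None keeps the orientation; speed is the mean speed in m/s. With max_force (N) it stops when the force on the tool has changed by that much, and returns True; else False.
- r.movej(angles): joint-space move.
- command_gripper(opening, force=None): finger opening in m; force is the grip in N (None keeps the last); returns when the fingers have stopped.
- r.hold(seconds).
- r.solve_ik(position, orientation): joint angles nearest the present ones, or None.
- r.read_state(): the state.
- optics.get_image(name): name is "scene" or "top" or "wrist"; returns (picture, depth): 420x560x3 uint8, red, green, blue; 420x560 float32, m along the optical axis (not along the pixel's ray), 0 where there is no reading.
- optics.camera_model(name): a dict with "K" (3x3 intrinsics, pixels), "k1" (the pictures are not rectified: a ray, as slopes to the right and down, at radius r is drawn at 1 + k1 r^2 times it, then the intrinsics apply), "R" (3x3) and "t" (3): a world point X has camera coordinates R X + t; the wrist camera has in their place "tool_from_camera" (4x4, takes a point from camera to tool coordinates, whose origin is the TCP and whose axes are the flange's). Camera axes: x right, y down, z forward; pixel columns grow to the right and rows downward; lengths in m; the calibration is good to about 2 mm. A picture is of the moment at which its call begins: read the wrist's pose just before it. camera_model takes no time and is no camera call.
A pose or a line that the arm cannot do raises r.PlanningError and nothing moves.
- r.finish_job(): hands the job in; it is judged then, once.
The state is a dict: "time_s": time; "joint_positions": joint angles; "dq": joint speeds; "tau": joint torques, N m; "eef_pos": TCP position; "eef_rot": TCP orientation; "contact_force": force on the tool from outside, world axes, zero at the start; "torque": the same for the moment, N m; "grip_width": finger opening in m; "grip_force": force on a finger pad.
Only numpy, scipy, OpenCV 4.12 (cv2) and the standard library are available. Lean on these libraries where they do the work, as an engineer would, in place of code of your own. Each camera call takes 0.05 s, during which the arm holds its last target. There are 200 camera calls.

TASK

Two identical nests with a hold-down bar stand on the bench; only one has a compressor wheel sitting in it. Lock that wheel down: with the fingertips gently push the black knob of its hold-down along the long leg of the L-shaped gate up to the corner, then sideways fully to the end of the short leg, so that the bar lies across the wheel and cannot run back. Only push the knob, do not grip it; leave the wheel, the empty nest and the small parts lying about where they are, and end clear of everything.

Things in the scene. Friction and masses are not known exactly. Their poses are not given: they have to be found in the camera images.
- nest: The nest that holds the wheel, fixed to the bench left or right of the test rig, yaw varies. Its frame (z up) has its origin at the centre of the underside of a base plate 132 mm (x) by 152 mm (y), 8 mm thick. Grey gate block on its -y half (x -62 to +56, y -74 to -4, top 30 mm above the bench) with the L-shaped slot; on its +y half the wheel in a steel ring seat
- nest_corner (a point): Centre of the slot's corner, on top of the gate block, 30 mm above the bench, at nest x +26, y -49 mm. The slot is 16 mm wide. The long leg comes to here along the nest's +x (pin centres from x -34 to +26); the short leg goes from here along the nest's +y (pin centres from y -49 to -23)
- nest_knob (a point): Centre of the top of the hold-down's knob, 86 mm above the bench. The knob is an upright black post, 18 mm diameter, 49 to 86 mm above the bench, its top 4 mm tapered. Below it a 10 mm pin in the slot, and a 16 mm wide steel bar, 43 to 49 mm high, reaching 70 mm to the nest's +y. Slides level only, cannot turn or lift; moves at about 1.5 N, stays where left
- nest_grip: The same knob as a solid: the black post only, origin at the centre of its foot, 49 mm above the bench. Push it gently, with under 25 N at the hard stops, and do not pinch it
- nest_along (a joint): How far the wheel's hold-down has moved along the nest's +x from the open end of the long leg: 0 to 0.060 m (hard stop, at the corner). Starts anywhere from 0 to 0.015
- nest_across (a joint): How far it has moved along the nest's +y into the short leg: 0 to 0.026 m (hard stop, the end). The slot's sides allow more than about 0.003 only while nest_along is above about 0.057
- wheel: Silver bladed compressor wheel, 59 mm diameter, 32 mm high, loose in the ring seat of the nest at nest x +26, y +38 mm; origin at the centre of its underside, 8 mm above the bench, its top at 40 mm, 3 mm below the bar. Leave it in place
- spare: The empty nest, same build and frame as the other, on the other side of the rig. Leave alone. Between the nests stands the test rig (up to about 0.35 m high, with red clamps), and from its foot a grey cable rises to about 0.31 m beside the black magnetic stand on its right: cross over high or in front
- spare_along (a joint): As nest_along, of the empty nest: leave it as it is
- spare_across (a joint): As nest_across, of the empty nest: leave it as it is (0)
- fitting: Brass hose fitting, 19x40x17 mm, lying loose on the bench about 95 mm to the -x side of the wheel's nest; origin under its centre. Leave alone
- bolt: Grey hex bolt, 15x42x13 mm, lying loose about 95 mm to the -x side of the wheel's nest; origin under its centre. Leave alone
- cap: Small grey plastic port cap, 24 mm diameter, 12 mm high, loose about 95 mm to the -x side of the empty nest; origin under its centre. Leave alone
- hex_key: Black hex key, 27x88x5 mm, lying loose about 95 mm to the -x side of the empty nest; origin under its centre. Leave alone
- nest_seat (a point): Centre of the ring seat, 8 mm above the bench, at nest x +26, y +38 mm: the wheel's origin lies here
- spare_knob (a point): Centre of the top of the knob of the empty nest's hold-down, 86 mm above the bench. Leave alone
Not all that is in view belongs to the job. There is more than one size of the wheel; the one meant has the size given above.

How it is judged:
By the outcome, as a careful person would: the job done as asked, in the order asked, and still so for the second after the job is handed in, with the robot touching nothing.
It also fails if it takes over 40 s, if anything falls off the work surface, if the arm or the gripper's body presses on something with over 40 N, if the wrist force passes 120 N, or if a joint passes its speed limit or range.

## Working session

There is one attempt and no reset: what is moved stays moved. The work goes in short steps, each a Python script; the robot and the scene stay as the last script left them, time stands still between calls to the robot, and variables do not carry over. Pictures are saved under pics/ and viewed, at most 10 in all, crops included, and the job is handed in when it is done.

```bash
mkdir -p pics
cat > h.py <<'E'
import numpy as np, cv2
from workcell import r, command_gripper, optics
def snap(n):
    s=r.read_state(); im,d=optics.get_image(n); np.savez(f'{n}.npz',im=im,d=d,p=s['eef_pos'],q=s['eef_rot']); return im,d
def world(n,im_uv):
    """pixels (N,2) -> world points by depth"""
    f=np.load(f'{n}.npz'); d=f['d']; m=optics.camera_model(n)
    uv=np.atleast_2d(np.array(im_uv,float)); k=np.array([m['k1'],0,0,0,0.])
    x=cv2.undistortPoints(uv[:,None],np.array(m['K'],float),k)[:,0]
    z=d[uv[:,1].round().astype(int),uv[:,0].round().astype(int)]
    c=np.c_[x*z[:,None],z]
    if n=='wrist':
        from scipy.spatial.transform import Rotation as R
        T=np.array(m['tool_from_camera']); return (c@T[:3,:3].T+T[:3,3])@R.from_quat(f['q']).as_matrix().T+f['p']
    return (c-np.array(m['t']))@np.array(m['R'])
def cloud(n):
    u,v=np.meshgrid(np.arange(560),np.arange(420)); return world(n,np.c_[u.ravel(),v.ravel()]).reshape(420,560,3)
E
python3 - <<'E'
from h import *
a,_=snap('scene'); b,_=snap('top')
cv2.imwrite('pics/s.png',a[...,::-1]); cv2.imwrite('pics/t.png',b[...,::-1])
print(r.read_state())
E
```

```text
{'time_s': 0.1, 'joint_positions': array([ 1.05599945e+00,  3.42666015e-01,  1.52493123e+00, -7.42795736e-06,
        1.27540835e+00, -1.45968640e-01]), 'dq': array([-0.00113597, -0.00188224, -0.00347031,  0.00057974, -0.00111124,
       -0.00011586]), 'tau': array([ 2.44361116e-03, -4.34445155e+01, -2.46491200e+01, -1.39338526e-04,
        4.68703452e-03, -2.33900170e-05]), 'eef_pos': array([0.18905611, 0.48938125, 0.22648533]), 'eef_rot': array([ 1.83369509e-01,  9.83043806e-01, -6.69418796e-04, -2.25823450e-04]), 'contact_force': array([-0.53025287,  0.35567754, -0.11750009]), 'torque': array([ 0.01072391, -0.02006774, -0.003158  ]), 'grip_force': 0.0, 'grip_width': 0.08526000770211084}
```

View pics/s.png

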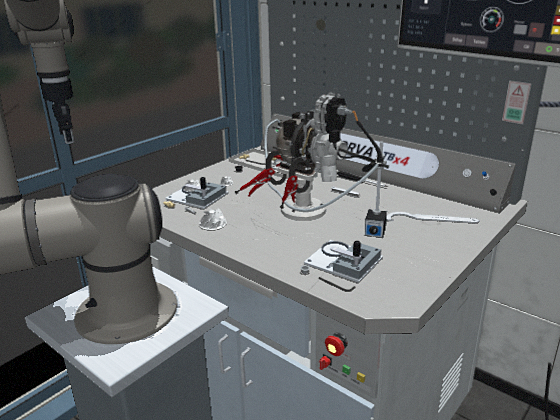

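View pics/t.png

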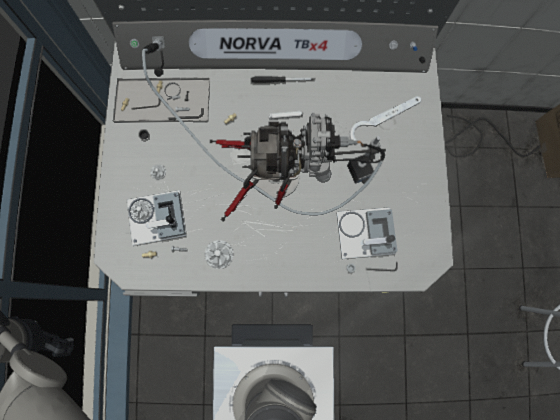

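The wheel in the left nest is at top (141,210). Lookalikes are the big loose wheel (219,254), the small loose wheel (158,173) and the empty nest (352,222). The fitting (150,254) and bolt (179,249) confirm that the left nest is the one. The nest's +x points up in the image and +y points left. Next is a close crop plus the nest geometry.

Run:
```python
from h import *
f=np.load('top.npz'); c=cloud('top')
cv2.imwrite('pics/tc.png',cv2.resize(f['im'][170:270,110:250,::-1],None,fx=5.7,fy=5.7,interpolation=cv2.INTER_CUBIC))
sub=c[170:270,110:250].reshape(-1,3)
print(world('top',[[141,210],[170,213],[219,254],[158,173]]).round(3))
for lo,hi in((.004,.013),(.024,.034),(.04,.053),(.06,.095)):
    near=sub[(np.linalg.norm(sub[:,:2]-c[215,157,:2],axis=1)<.13)&(sub[:,2]>lo)&(sub[:,2]<hi)].astype(np.float32)
    if len(near)>4: print(lo,len(near),near.mean(0).round(3),cv2.minAreaRect(near[:,:2]),near.min(0),near.max(0))
```

```text
[[0.513 0.364 0.031]
 [0.509 0.288 0.01 ]
 [0.394 0.145 0.038]
 [0.622 0.326 0.021]]Traceback (most recent call last):
  File "<stdin>", line 8, in <module>
cv2.error: OpenCV(4.12.0) /io/opencv/modules/imgproc/src/convhull.cpp:143: error: (-215:Assertion failed) total >= 0 && (depth == CV_32F || depth == CV_32S) in function 'convexHull'
```

View pics/tc.png

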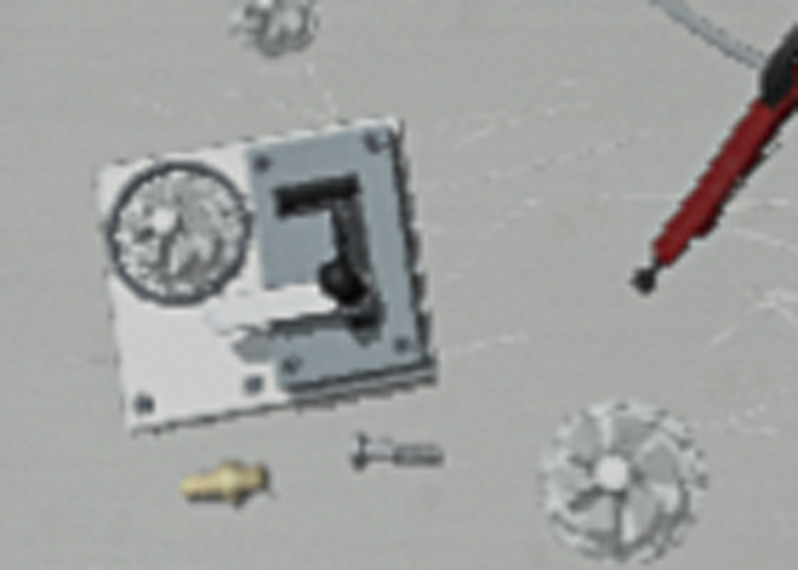

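The crop shows the 59 mm wheel in its ring at crop (178,232), the knob at (342,280), the slot corner at (345,190) and the end of the short leg at (280,205). I'll hover above it with the fingers shut and take a wrist view.

Run:
```python
from h import *
print(world('top',[[156.5,218],[126.5,208]]).round(3), r.tip_extent)
command_gripper(0.0,20)
a=np.radians(94.5); q=[np.cos(a),np.sin(a),0,0]
r.reach([0.46,0.31,0.30],q)
s=r.read_state(); print(s['time_s'],s['eef_pos'],s['joint_positions'],s['grip_width'])
im,d=snap('wrist'); cv2.imwrite('pics/w1.png',im[...,::-1])
```

```text
[[ 0.491  0.32   0.031]
 [ 0.525  0.416 -0.001]] 0.025
2.125 [0.45939253 0.3105295  0.29976562] [ 4.55939644e-01  3.53947964e-01  1.30638368e+00  4.26089309e-04
  1.48182720e+00 -1.27212615e+00] -1.1370787798407965e-05
```

View pics/w1.png

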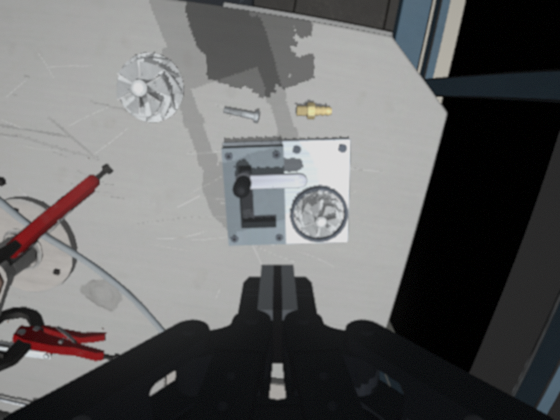

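The wrist view shows the nest almost square in the picture. The knob top is at (242,187), the wheel at (319,213) and the slot corner near (248,222). I'll fit the nest from the depth.

Run:
```python
from h import *
c=cloud('wrist'); sub=c[125:255,212:360].reshape(-1,3)
for lo,hi in((.005,.012),(.026,.034),(.04,.053),(.075,.095)):
    n=sub[(sub[:,2]>lo)&(sub[:,2]<hi)].astype(np.float32)
    if len(n)>4: print(lo,len(n),n.mean(0).round(4),cv2.minAreaRect(n[:,:2]))
n=sub[(sub[:,2]>.004)&(sub[:,2]<.034)].astype(np.float32); print('all',cv2.minAreaRect(n[:,:2]))
im=np.load('wrist.npz')['im']
cv2.imwrite('pics/w1c.png',cv2.resize(im[130:255,210:365,::-1],None,fx=5,fy=4.8,interpolation=cv2.INTER_CUBIC)[:600])
k=sub[(sub[:,2]>.082)]; print(k.min(0),k.max(0))
```

```text
Traceback (most recent call last):
cv2.error: OpenCV(4.12.0) /io/opencv/modules/imgproc/src/convhull.cpp:143: error: (-215:Assertion failed) total >= 0 && (depth == CV_32F || depth == CV_32S) in function 'convexHull'
```

Non-contiguous slices broke minAreaRect, so I'll make them contiguous.

Run:
```python
from h import *
c=cloud('wrist'); sub=c[125:255,212:360].reshape(-1,3)
R=lambda n:cv2.minAreaRect(np.ascontiguousarray(n[:,:2],dtype=np.float32))
for lo,hi in((.005,.012),(.026,.034),(.04,.053),(.075,.095)):
    n=sub[(sub[:,2]>lo)&(sub[:,2]<hi)]
    if len(n)>4: print(lo,len(n),n.mean(0).round(4),R(n))
n=sub[(sub[:,2]>.004)&(sub[:,2]<.034)]; print('all',R(n))
im=np.load('wrist.npz')['im']
cv2.imwrite('pics/w1c.png',cv2.resize(im[130:250,210:365,::-1],None,fx=5,fy=5,interpolation=cv2.INTER_CUBIC))
k=sub[(sub[:,2]>.082)]; print(len(k),k.min(0),k.max(0))
```

```text
0.005 5314 [0.4771 0.3507 0.0077] ((0.49549537897109985, 0.3299727737903595), (0.13139812648296356, 0.15056230127811432), 10.645225524902344)
0.026 4565 [0.4994 0.2976 0.0293] ((0.4944989085197449, 0.32120800018310547), (0.11796580255031586, 0.13155528903007507), 10.957691192626953)
0.04 848 [0.4713 0.3113 0.048 ] ((0.47696858644485474, 0.32585999369621277), (0.1115628033876419, 0.041184764355421066), 70.49412536621094)
0.075 241 [0.4774 0.2772 0.0831] ((0.47793033719062805, 0.27710801362991333), (0.01666308380663395, 0.01663804054260254), 49.745697021484375)
all ((0.4956432580947876, 0.329405814409256), (0.13140954077243805, 0.15183418989181519), 10.692383766174316)
253 [0.38202255 0.26906141 0.0821184 ] [0.48626335 0.29859124 0.44606947]
```

View pics/w1c.png

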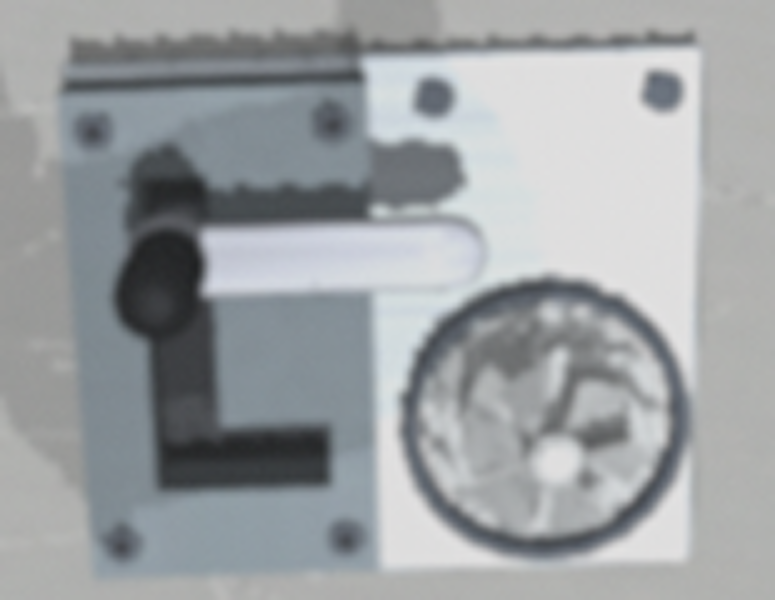

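The nest centre is at (0.4956, 0.3295) with yaw 10.7°. The knob is at nest (-27, -48) mm, so along is about 7 mm. Before moving I'll check the clearance to the red clamps, then push along the long leg.

```bash
cat >> h.py <<'E'
Y=np.radians(10.7); C=np.array([.4956,.3295]); M=np.array([[np.cos(Y),-np.sin(Y)],[np.sin(Y),np.cos(Y)]])
Q=[np.cos(np.pi/2+Y/2),np.sin(np.pi/2+Y/2),0,0]
def P(x,y,z=.085): return [*(C+M@np.array([x,y])),z]
def nest(p): return (np.array(p)[...,:2]-C)@M
def rep(t):
    s=r.read_state(); print(t,round(s['time_s'],2),(nest(s['eef_pos'])*1e3).round(1),s['eef_pos'][2].round(4),'F',(s['contact_force'][:2]@M).round(1),s['contact_force'][2].round(1))
def line(x,y,z=.085,v=.1,f=None): 
    h=r.move_straight(P(x,y,z),Q,speed=v,max_force=f); rep(('hit' if h else 'free'))
E
python3 - <<'E'
from h import *
c=cloud('top')[100:260,100:320].reshape(-1,3); n=nest(c)
for x,y in((.026,-.092),(.026,-.06),(-.06,-.049)):
    m=(c[:,2]>.1)&(c[:,2]<.5)
    d=np.linalg.norm(n[m]-[x,y],axis=1); i=d.argsort()[:3]; print(x,y,d[i].round(3),n[m][i].round(3),c[m][i].round(3))
r.reach(P(-.07,-.049,.2),Q); rep('above')
line(-.07,-.049,.085)
line(.013,-.049,v=.03,f=7)
im,d=snap('wrist'); cv2.imwrite('pics/w2.png',im[...,::-1])
E
```

```text
0.026 -0.092 [0.131 0.133 0.134] [[-0.027 -0.212]
 [-0.022 -0.216]
 [-0.027 -0.215]] [[0.509 0.116 0.101]
 [0.514 0.113 0.102]
 [0.509 0.113 0.101]]
0.026 -0.06 [0.161 0.163 0.164] [[-0.027 -0.212]
 [-0.022 -0.216]
 [-0.027 -0.215]] [[0.509 0.116 0.101]
 [0.514 0.113 0.102]
 [0.509 0.113 0.101]]
-0.06 -0.049 [0.167 0.169 0.17 ] [[-0.027 -0.212]
 [-0.027 -0.215]
 [-0.033 -0.217]] [[0.509 0.116 0.101]
 [0.509 0.113 0.101]
 [0.503 0.111 0.103]]
above 2.69 [-69.3 -48.1] 0.2011 F [ 0.9 -0.4] 1.4
free 3.99 [-69.5 -48.9] 0.0856 F [-0.7 -0.4] 0.7
free 6.91 [ 12.9 -49. ] 0.085 F [ 0.3 -0.4] -0.2
```

View pics/w2.png

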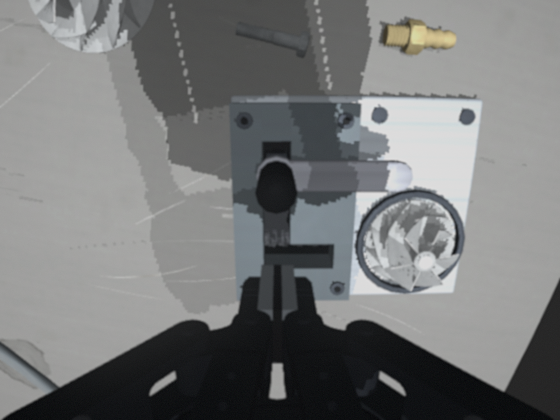

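The knob at (276,190) hasn't moved, and the fingers at (277,270) are past it without any contact. I'll measure where the fingertips really are.

Run:
```python
from h import *
print('state',r.read_state()['eef_pos'],r.read_state()['eef_rot'],r.read_state()['grip_width'])
px=[[270,268],[285,268],[270,275],[285,275],[270,290],[285,290],[277,195],[277,205],[277,175],[340,175],[300,270],[425,262]]
w=world('wrist',px); d=np.load('wrist.npz')['d']
for p,a in zip(px,w): print(p,(nest(a)*1e3).round(1),a[2].round(4),d[p[1],p[0]].round(3))
T=np.array(optics.camera_model('wrist')['tool_from_camera']); print(T.round(3))
c=cloud('wrist')[100:300,230:480].reshape(-1,3); k=c[(c[:,2]>.078)&(c[:,2]<.095)]; print(len(k),nest(k).mean(0))
```

```text
state [0.51742313 0.28375659 0.08501751] [-9.32495837e-02  9.95642765e-01 -1.71790545e-05 -9.53780893e-06] 0.00016733857296576305
[270, 268] [  1.4 -51.4] 0.0962 0.149
[285, 268] [  1.3 -45.4] 0.0965 0.149
[270, 275] [  1.4 -51.3] 0.1023 0.143
[285, 275] [  1.5 -45.5] 0.1022 0.143
[270, 290] [  1.9 -51.1] 0.113 0.133
[285, 290] [  2.2 -45.7] 0.1125 0.134
[277, 195] [-26.2 -48.6] 0.0859 0.15
[277, 205] [-21.8 -48.6] 0.0855 0.152
[277, 175] [-33.7 -48.6] 0.0822 0.152
[340, 175] [-26.5 -16.9] 0.0485 0.186
[300, 270] [ 35.9 -34.7] 0.0294 0.223
[425, 262] [26.1 36.9] 0.0397 0.21
[[-0.    -0.953 -0.304  0.078]
 [ 1.    -0.     0.     0.   ]
 [-0.    -0.304  0.953 -0.146]
 [ 0.     0.     0.     1.   ]]
1438 [-0.02515255 -0.04879872]
```

Run:
```python
from h import *
im,d=snap('wrist')
for u in (270,285):
  for v in range(210,275,4):
    a=world('wrist',[[u,v]])[0]; print(u,v,d[v,u].round(3),(nest(a)*1e3).round(1),a[2].round(4),im[v,u])
```

```text
270 210 0.154 [-19.2 -51.5] 0.0839 [22 25 27]
270 214 0.235 [  7.2 -53. ] 0.0083 [57 58 62]
270 218 0.236 [ 10.2 -53. ] 0.0072 [55 58 61]
270 222 0.237 [ 12.9 -53. ] 0.0073 [55 58 60]
270 226 0.239 [ 15.9 -53.1] 0.0064 [55 57 60]
270 230 0.238 [ 18.2 -53.1] 0.0078 [66 68 71]
270 234 0.239 [ 20.9 -53.1] 0.0079 [83 87 90]
270 238 0.242 [ 24.3 -53.1] 0.0063 [71 74 79]
270 242 0.24 [ 26.1 -53.1] 0.0088 [62 65 68]
270 246 0.242 [ 29.4 -53.1] 0.0075 [50 51 54]
270 250 0.243 [ 32.3 -53.2] 0.0074 [26 29 30]
270 254 0.242 [ 34.6 -53.2] 0.0087 [41 44 46]
270 258 0.237 [ 34.7 -53. ] 0.0147 [49 52 56]
270 262 0.232 [ 34.9 -53. ] 0.0201 [48 52 55]
270 266 0.151 [  1.6 -51.5] 0.094 [62 66 68]
270 270 0.147 [  1.3 -51.4] 0.0983 [63 67 69]
270 274 0.144 [  1.3 -51.3] 0.1016 [64 68 70]
285 210 0.155 [-19.  -45.3] 0.0834 [28 31 33]
285 214 0.235 [  7.3 -43.5] 0.0079 [56 58 61]
285 218 0.236 [ 10.1 -43.5] 0.0077 [53 55 58]
285 222 0.237 [ 12.7 -43.5] 0.0079 [55 57 61]
285 226 0.0 [-65.4 -48.6] 0.2313 [57 58 62]
285 230 0.237 [ 17.9 -43.5] 0.0086 [55 56 60]
285 234 0.238 [ 20.6 -43.4] 0.0085 [54 56 60]
285 238 0.24 [ 23.6 -43.4] 0.0081 [54 57 60]
285 242 0.24 [ 26.2 -43.4] 0.0085 [54 57 60]
285 246 0.242 [ 29.6 -43.3] 0.0071 [52 54 57]
285 250 0.243 [ 32.3 -43.3] 0.0075 [22 26 27]
285 254 0.242 [ 34.3 -43.4] 0.0092 [41 45 48]
285 258 0.238 [ 35.  -43.4] 0.0139 [46 52 53]
285 262 0.23 [ 34.3 -43.6] 0.0214 [47 52 54]
285 266 0.152 [  2.1 -45.3] 0.093 [62 65 68]
285 270 0.147 [  1.4 -45.4] 0.098 [63 66 68]
285 274 0.143 [  0.8 -45.5] 0.1026 [62 66 69]
```

Depth puts the shut fingertips at z≈0.093 with the TCP at 0.085. They really end about 8 mm behind the TCP, so they passed over the knob, whose top is at 0.086. I'll back out above it, check the tips with the scene camera and the heights of the knuckles, then go in lower.

Run:
```python
from h import *
line(.013,-.049,.13); line(-.085,-.049,.13,v=.15)
snap('wrist'); snap('scene')
e=r.read_state()['eef_pos']
for n in('wrist','scene'):
    c=cloud(n).reshape(-1,3); q=nest(c)-nest(e); h=c[:,2]-e[2]
    for a,b in((-.1,-.0),(0,.02),(.02,.03),(.03,.04),(.04,.05),(.05,.06),(.06,.08)):
        m=(np.abs(q)<.09).all(1)&(h>max(a,-.035))&(h<b); 
        if m.sum()>3: print(n,a,b,m.sum(),'x',np.percentile(q[m,0]*1e3,[1,99]).round(),'y',np.percentile(q[m,1]*1e3,[1,99]).round(),'minh',h[m].min().round(4))
```

```text
free 7.61 [ 12.7 -49. ] 0.1297 F [-0.7 -0.4] -0.0
free 8.41 [-84.2 -48.9] 0.13 F [ 0.7 -0.3] -0.1
wrist 0 0.02 852 x [-12.  -7.] y [-13.  13.] minh 0.0072
wrist 0.02 0.03 958 x [-12.  -7.] y [-13.  14.] minh 0.02
wrist 0.03 0.04 917 x [-12.  -7.] y [-13.  14.] minh 0.03
wrist 0.04 0.05 1939 x [-14.  10.] y [-26.  27.] minh 0.04
wrist 0.05 0.06 6618 x [-14.   8.] y [-35.  36.] minh 0.05
wrist 0.06 0.08 17472 x [-18.   8.] y [-49.  50.] minh 0.06
scene 0 0.02 41 x [-14.   9.] y [-15.  11.] minh 0.0048
scene 0.02 0.03 29 x [-13.   6.] y [-17.  13.] minh 0.02
scene 0.03 0.04 39 x [-16.  11.] y [-18.  14.] minh 0.0302
scene 0.04 0.05 25 x [-14.   1.] y [-17.  13.] minh 0.0405
scene 0.05 0.06 77 x [-15.  12.] y [-37.  30.] minh 0.0502
scene 0.06 0.08 178 x [-19.  16.] y [-52.  47.] minh 0.0601
```

Both cameras agree: the tips are 7 mm behind the TCP and the knuckles start 40 mm behind it. With the TCP at z=0.057 the tips sit at 0.064, about 20 mm of overlap with the knob, and the knuckles clear it.

Run:
```python
from h import *
z=.057
line(-.075,-.049,z)
line(-.052,-.049,z,v=.06,f=6)
line(-.002,-.049,z,v=.03,f=6)
line(.012,-.049,z,v=.015,f=7)
```

```text
free 9.39 [-74.7 -48.9] 0.0574 F [-0.9 -0.3] 0.0
free 9.93 [-51.9 -49.1] 0.0569 F [-0.5 -0.6] 0.1
free 11.74 [ -2. -49.] 0.057 F [-1.3  1.3] 1.2
hit 12.45 [  7.2 -49. ] 0.0564 F [-2.2 -0.3] 1.2
```

The knob stopped at the hard stop at x≈7 mm, where the corner was expected. Now I'll back off, go round to the -y side and push into the short leg.

Run:
```python
from h import *
z=.057
line(-.015,-.049,z)
snap('wrist'); c=cloud('wrist').reshape(-1,3); q=nest(c)
m=(c[:,2]>.078)&(c[:,2]<.09)&(abs(q[:,0]-.02)<.06)&(abs(q[:,1]+.049)<.015)&(q[:,0]>.0);print('knob',m.sum(),q[m].mean(0) if m.any() else '')
line(-.015,-.092,z); line(.026,-.092,z)
line(.026,-.074,z,v=.06,f=6)
line(.026,-.052,z,v=.03,f=6)
line(.026,-.040,z,v=.015,f=7)
```

```text
free 12.82 [-14.4 -49. ] 0.0572 F [-0.4 -0.1] 1.0
knob 322 [ 0.0207811  -0.04859112]
free 13.45 [-14.8 -92.2] 0.057 F [-0.7 -0.5] -0.6
free 14.01 [ 25.3 -91.7] 0.0566 F [-0.7 -0.6] 0.6
free 14.46 [ 25.8 -73.4] 0.057 F [-0.3 -0. ] 1.1
free 15.34 [ 26.  -51.8] 0.057 F [-0.5  0.3] 0.1
hit 15.93 [ 25.9 -45.1] 0.0567 F [-0.4 -4.6] 2.7
```

Run:
```python
from h import *
line(.026,-.075,.057); line(.026,-.085,.2,v=.2)
r.reach(P(-.04,0,.30),Q); rep('up')
im,d=snap('wrist'); cv2.imwrite('pics/w3.png',im[...,::-1])
c=cloud('wrist').reshape(-1,3); q=nest(c)
m=(c[:,2]>.075)&(c[:,2]<.09)&(abs(q)<.07).all(1)
print('knob',m.sum(),(q[m].min(0)+q[m].max(0))/2)
```

```text
free 16.38 [ 26.  -75.2] 0.057 F [ 0.1 -0.4] 1.1
free 17.24 [ 25.3 -84.8] 0.1987 F [-0.2 -0.3] -0.9
up 17.88 [-40.1  -0.5] 0.2983 F [ 0.5 -0. ] -1.1
knob 229 [ 0.02542502 -0.02237883]
```

View pics/w3.png

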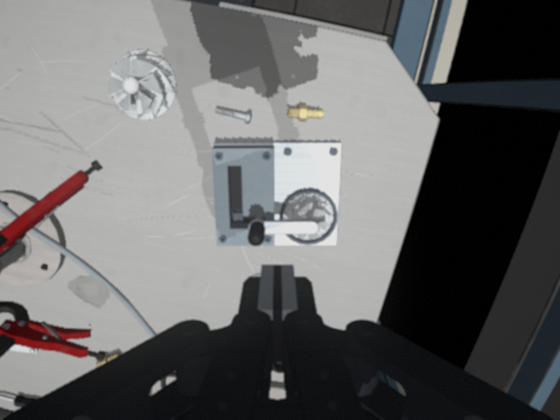

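The knob, at (256,233), is at nest (25.4, -22.4) mm against a target of (26, -23). The bar lies across the wheel and the bolt and fitting are still in place.

```bash
python3 -c "
from h import *
print(r.finish_job())"
```

```text
the job is handed in; nothing more can be done
None
```

The wheel in the left nest is locked down: its hold-down knob was pushed along to the corner and then across to the end of the short leg, the bar lies over the wheel, the arm ended clear, and the job is handed in. One pass before that went over the top of the knob without touching it, because the fingertips sit higher than stated.

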